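# Feel the drain plate home in a cracked soap dish

## Task

Take the yellow drain plate by its upright tab and set it back in the open green soap dish, both holes down over the two white pins, until it lies flat and fully home on the dish's ledges; then let go. The dish is cracked, so be gentle: no push or knock on the dish or its pins may reach a kilogram's weight (10 N). Leave the mug, jug, bowl and nail brush where they are.

Things in the scene. Friction and masses are not known exactly. Their poses are not given: they have to be found in the camera images.
- drain_plate: Loose yellow plastic drain plate, 64 (x) by 100 (y) by 5 mm thick, 70 to 140 g. Origin: centre of its underside, z up. Two through holes centred at x = 0, y = +30 and -30 mm, each 9.5 mm (x) by 14 mm (y). The dark stripes are shallow grooves, not holes. It starts flat on the ledge, tab up. Either end may go to either end of the dish.
- plate_tab (a point): Middle of the top edge of the plate's solid upright grip tab: 10 mm thick (x), 34 mm long (y), 38 mm high, rising from the centre of the plate's top face to 43 mm above its underside. Same axes as the plate. Pinch it across x from above.
- dish_tray: Green soap-dish tray, 104 (x) by 118 (y) mm outside, walls 3 mm, rim 17 mm above the origin. Origin: centre of the underside of its floor, 15 mm above the table; z up. It cannot move sideways; its soft foot lets it sink 1 mm per 1.5 N pressed on it (up to 13 mm) and it springs back. Cracked: 10 N is too much, from any direction.
- dish_seat (a point): Centre of the tray at ledge height, 12 mm above the tray's origin; tray axes. Flat ledges run along both y ends (|y| 42 to 56 mm). Home, the plate's underside lies on them, its long side along the tray's y, its top level with the rim. Inside the walls the plate has 17 mm of play either way in x, 6 mm in y.
- pin_middle (a point): Centre of the tray at pin-top height, 10 mm above the ledges, 5 mm above the rim; tray axes. Two white pins, 7 mm diameter, flat tops with 0.5 mm bevel, stand at y = +30 and -30 mm on one strip that can be set along x. It was left up to 13 mm either way from this point; its x is NOT reported: see it or feel for it. It is stuck fast there now and does not yield to a push.
- lid_top (a point): Middle of the top edge of the dish's flap lid, 116 mm wide, 3 mm thick, rigid, folded open: it leans outward from the tray's +x rim up to this point (65 mm above and 90 mm out from the tray's origin).
- mug: Steel mug, 80 mm diameter, 90 mm high, handle at +y; origin centre of underside. Leave alone.
- bowl: Aluminium bowl, 130 mm diameter, 50 mm high; origin centre of underside. Leave alone.
- jug: Blue plastic jug, 110 mm diameter, 150 mm high, handle out to 98 mm at +y; origin centre of underside. Leave alone.
- nail_brush: Wooden nail brush, 40 (x) by 95 (y) by 28 mm high, bristles down; origin centre of underside. Leave alone.
Things that resemble listed ones, but are neither listed nor needed, are in the scene too. Of the things like the drain_plate, leave any that is turquoise; of the rest the smaller one is meant.

How it is judged:
By the outcome, as a careful person would: the job done as asked, in the order asked, and still so for the second after the job is handed in, with the robot touching nothing.
It also fails if it takes over 61 s, if anything falls off the work surface, if the arm or the gripper's body presses on something with over 40 N, if the wrist force passes 120 N, or if a joint passes its speed limit or range.

## Robot

A 6-joint arm with a two-finger parallel gripper is mounted at the origin on the work surface. World frame = base frame: x ahead of the robot, y to its left, z up, the work surface at z = 0. Lengths are in m, angles in rad, forces in N, time in s.
With the tool pointing down it reaches from about 0.325 to 1 m from the base axis. Payload 5.1 kg.
Tool frame: the origin (TCP) lies on the centre line of the jaws, within the pads' length; the fingertips stand 25 mm ahead of it and the grasp point (between the pads) lies 6 mm ahead of it; z points along the fingers, y is the line along which they close (so a half turn about z gives the same grasp; the last joint's range is limited). The gripper opens to 85 mm and grips with 20 to 120 N. Pads are 22 mm wide; open, the fingers measure 114 mm over their backs; the gripper's body (76 mm by 85 mm) begins 54 mm behind the grasp point. The pads swing forward as they close: fully open they stand 13 mm farther back than shut.
Start: joints at [1.054, 0.124, 1.65, -0, 1.367, -0.083], TCP at [0.273, 0.59, 0.256] pointing down, gripper open.
Joint ranges: [-2.61, 2.61], [-1.02, 2.33], [0.03, 2.71], [-1.35, 4.49], [0.32, 2.68], [-2.91, 2.91]. Speed limits (rad/s): [2.57, 2.57, 3.14, 3.14, 3.14, 3.14].

## Interface

Orientations are given as a rotation vector (axis times angle).
In Python, from station import sense, eyes, order gives the robot as it stands.
- The arm moves only by the tool jog_arm, never from a script. Its argument "commands" is a list of rows, each an object with "linear": the shift along the tool's x, y, z scaled (see below), a list of three; "turn": the turn, a rotation vector about the tool's x, y, z scaled (see below), a list of three. A call has exactly 5 rows; each row shifts and turns the commanded pose from where the row before left it, along the tool's axes as they then stand; what a row does not reach is not made up. The controller multiplies each number of a shift by 25 mm and each number of a turn by 8 degrees. A row lasts 1/10 s, in which the tool goes at most 50 mm and 8.59 degrees, less where a joint would pass 70% of its speed; a pose out of reach is approached as far as the arm can. A call with a number of a shift or a turn outside -1 to 1 is refused whole. A call with a gripper value outside its range is refused whole. "gripper" is the opening, from 0 (shut) to 1 (fully open), set as the call begins (left out, the last holds). The fingers move at their own pace and stop on an object; "force" is the grip in N (left out, the last holds). Time passes only in rows, so rows that do not move let the fingers close, or fill a call up. It gives the time, the measured TCP pose, the force, the opening and the grip force at its end, in the units of the state.
- sense(): the state, without advancing time (a new reading comes with each control period).
- eyes.grab_frame(name): name is "side" or "top"; returns a dict with "image" (400x640x3 uint8, red, green, blue), "fov_y" (degrees; the focal length in pixels is half the picture's height over the tangent of half this angle, whatever the lens; pixels are square), "cx", "cy" (the principal point, pixels), "extrinsics" (4x4, takes a point from camera to world coordinates). Camera axes: x right, y up, looking along -z (the intrinsics and any distortion apply to the point x, -y, -z); pixel columns grow to the right and rows downward; lengths in m; the calibration is good to about 2 mm. A picture is of the moment at which its call begins. There is no depth.
- order.sign_off(): hands the job in; it is judged then, once.
Trained networks look in a picture, given as the dict that the camera call returned (one of the last four; its "shot" number tells which), for a name from the list of things; names that differ only in an ending like _2 or _b are one class to them, and where a whole thing is asked for, a point or a joint stands for the part that bears it (a point fixed in the world has none). Each returns a list of dicts, best first, with "conf" (0 to 1); they miss things now and then, are a little off and sometimes report something else, mostly with a low value. They report only what shows in the picture. A call takes as long as a camera call. They do not tell look-alikes from the thing itself.
- eyes.boxes_of(label, picture): "at" ([column, row] in pixels, amid what is visible of it).
- eyes.outline_of(label, picture): "mask" (400x640 bool, what is visible of it) and "at" ([column, row] in pixels, amid what is visible of it).
- eyes.place_of(label, picture): "at" ([column, row] in pixels: a listed point, or the origin of a listed thing).
The state is a dict: "time_s": time; "qpos": joint angles; "dq": joint speeds; "tau": joint torques, N m; "ee_pos": TCP position; "tool_rot": TCP orientation; "force": force on the tool from outside, world axes, zero at the start; "moment": the same for the moment, N m; "grip_width": finger opening in m; "grip_force": force on a finger pad.
Only numpy, scipy, OpenCV 4.12 (cv2) and the standard library are available. Lean on these libraries where they do the work, as an engineer would, in place of code of your own. Each camera call takes 0.05 s, during which the arm holds its last target. There are 200 camera calls.

## Working session

There is one attempt and no reset: what is moved stays moved. The work goes in short steps, Python scripts to look and compute and a tool call to move; the robot and the scene stay as the last step left them, time stands still between calls to the robot, and variables do not carry over. Pictures are saved under pics/ and viewed, at most 10 in all, crops included, and the job is handed in when it is done.

Besides the shell and the picture viewer there is one more tool, called after "Request:" by a JSON object that holds its "method" and its "body". jog_arm: Moves the arm, as the interface text tells. Its arguments: {"type":"object","properties":{"commands":{"type":"array"},"gripper":{"type":"number"},"force":{"type":"number"}},"required":["commands"]}

```bash
ls; mkdir -p pics; cat > h.py <<'E'
import numpy as np, cv2
from station import sense, eyes, order
def cam(p):
    f=200/np.tan(np.radians(p["fov_y"])/2); return f,np.array(p["extrinsics"])
def ray(p,uv):
    f,T=cam(p); d=np.array([(uv[0]-p["cx"])/f,-(uv[1]-p["cy"])/f,-1.]); return T[:3,3],T[:3,:3]@d
def at_z(p,uv,z):
    o,d=ray(p,uv); return o+d*(z-o[2])/d[2]
def proj(p,X):
    f,T=cam(p); c=(np.atleast_2d(X)-T[:3,3])@T[:3,:3]
    return np.c_[p["cx"]+f*c[:,0]/-c[:,2],p["cy"]+f*c[:,1]/c[:,2]]
def tri(p,a,q,b):
    o1,d1=ray(p,a);o2,d2=ray(q,b);A=np.c_[d1,-d2];s=np.linalg.lstsq(A,o2-o1,rcond=None)[0]
    x,y=o1+d1*s[0],o2+d2*s[1];return (x+y)/2,np.linalg.norm(x-y)
E
python3 - <<'E'
from h import *
np.set_printoptions(precision=4,suppress=True)
P={n:eyes.grab_frame(n) for n in("top","side")}
for n,p in P.items():
    cv2.imwrite(f"pics/{n}0.png",p["image"][:,:,::-1]); print(n,[k for k in p],p["fov_y"],p["cx"],p["cy"],p["extrinsics"])
    for l in "drain_plate plate_tab dish_tray dish_seat pin_middle lid_top mug bowl jug nail_brush".split():
        print(l,[(np.round(d["at"],1).tolist(),round(d["conf"],2)) for d in eyes.place_of(l,p)])
print(sense())
E
```

```text
pics
top ['image', 'fov_y', 'cx', 'cy', 'extrinsics', 'shot'] 47.34341704551711 321.40519764250377 198.39012360985615 [[ 0.015   0.982  -0.1881  0.3723]
 [-0.9998  0.013  -0.0119  0.0343]
 [-0.0092  0.1883  0.9821  1.136 ]
 [ 0.      0.      0.      1.    ]]
drain_plate [([421.7, 291.5], 0.87), ([474.7, 201.4], 0.77), ([408.4, 234.2], 0.61)]
plate_tab [([412.6, 231.4], 0.98), ([425.3, 288.4], 0.74), ([191.1, 235.1], 0.6), ([481.8, 194.4], 0.55)]
dish_tray [([269.0, 242.3], 0.9)]
dish_seat [([270.4, 240.6], 0.78), ([350.5, 291.0], 0.71)]
pin_middle [([274.2, 242.9], 0.69)]
lid_top [([273.2, 203.9], 0.77)]
mug [([406.6, 133.6], 0.92), ([187.4, 232.7], 0.74), ([349.1, 292.3], 0.71)]
bowl [([289.4, 130.8], 0.66)]
jug [([190.9, 235.1], 0.75), ([351.7, 291.9], 0.26)]
nail_brush [([346.1, 292.2], 0.87)]
side ['image', 'fov_y', 'cx', 'cy', 'extrinsics', 'shot'] 42.14684872542687 331.4354395153474 195.01971537513114 [[ 0.9794  0.1135 -0.1672  0.3546]
 [-0.2018  0.5899 -0.7819 -0.9531]
 [ 0.0099  0.7995  0.6006  0.8337]
 [ 0.      0.      0.      1.    ]]
drain_plate [([321.3, 278.6], 0.84), (
[... 255 characters left out ...]
 262.4], 0.42)]
pin_middle [([289.1, 179.9], 0.76)]
lid_top [([318.3, 158.8], 0.83)]
mug [([431.5, 263.6], 0.86)]
bowl [([394.9, 190.8], 0.65)]
jug [([284.3, 150.4], 0.64)]
nail_brush [([252.0, 242.0], 0.72), ([319.8, 160.7], 0.38)]
{'time_s': 1.1, 'qpos': array([ 1.0544,  0.1238,  1.6503,  0.    ,  1.3675, -0.0826]), 'dq': array([-0.0016, -0.0015,  0.0004, -0.0013,  0.0003,  0.0007]), 'tau': array([ -0.0007, -42.3609, -36.5759,  -0.0002,   0.0005,   0.    ]), 'ee_pos': array([0.2732, 0.5898, 0.2563]), 'tool_rot': array([-0.6761, -3.068 ,  0.0001]), 'force': array([ 0.6243,  0.3488, -0.1428]), 'moment': array([ 0.0359,  0.0325, -0.004 ]), 'grip_force': 0.0, 'grip_width': 0.08525838404039672}
```

View pics/top0.png

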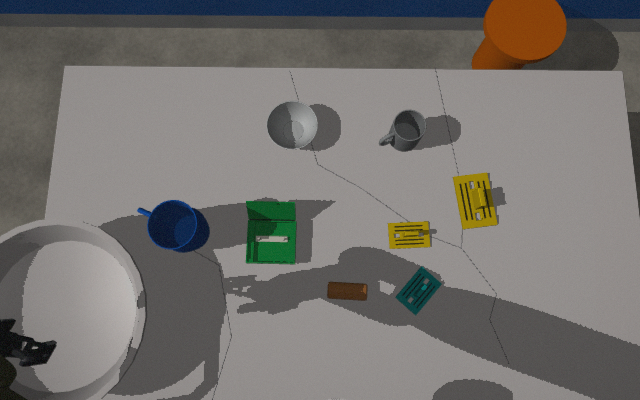

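View pics/side0.png

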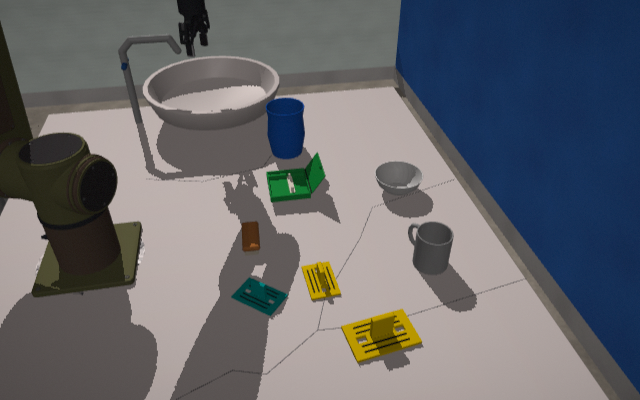

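```bash
cat >> h.py <<'E'
def rect(p,c,z,half,s):  # world-aligned orthophoto at height z: col=+x, row up=+y ; s m/px
    n=int(2*half/s); W=np.array([[c[0]-half,c[1]+half,z],[c[0]+half,c[1]+half,z],[c[0]+half,c[1]-half,z],[c[0]-half,c[1]-half,z]])
    H=cv2.getPerspectiveTransform(proj(p,W).astype(np.float32),np.float32([[0,0],[n,0],[n,n],[0,n]]))
    return cv2.warpPerspective(p["image"][:,:,::-1],H,(n,n),flags=cv2.INTER_CUBIC)
E
python3 - <<'E'
from h import *
np.set_printoptions(precision=4,suppress=True)
p=eyes.grab_frame("top");q=eyes.grab_frame("side")
def best(l,p,near): 
    L=[d["at"] for d in eyes.place_of(l,p)]; return min(L,key=lambda a:np.hypot(*(np.array(a)-near))) if L else None
for l,a,b in[("plate_tab",(412,231),(320,264)),("drain_plate",(408,234),(321,278)),("dish_tray",(269,242),(286,184)),("dish_seat",(270,240),(286,186)),("pin_middle",(274,243),(289,180)),("lid_top",(273,204),(318,159)),("mug",(406,133),(431,263)),("jug",(190,235),(284,150)),("nail_brush",(346,292),(252,242))]:
    u,v=best(l,p,a),best(l,q,b)
    if u is None or v is None: print(l,u,v); continue
    print(l,*tri(p,u,q,v))
# yellow plates: colour
for n,c in(("top",p),("side",q)):
    hsv=cv2.cvtColor(c["image"],cv2.COLOR_RGB2HSV); m=cv2.inRange(hsv,(20,120,80),(35,255,255))
    k,lab,st,ce=cv2.connectedComponentsWithStats(m)
    for i in range(1,k):
        if st[i,4]>100:
            cn=cv2.findContours((lab==i).astype(np.uint8),0,2)[0][0][:,0]
            w=np.array([at_z(c,x,.005)[:2] for x in cn],np.float32); print(n,st[i],cv2.minAreaRect(w*1000))
ims=[rect(p,at_z(p,(270,240),.037),.037,.09,.00045),rect(q,at_z(q,(287,184),.037),.037,.09,.00045)]
y=at_z(p,(440,225),.005); big=[cv2.resize(rect(p,y,.005,.15,.00075),(400,400)),]
print(at_z(p,(270,240),.037),at_z(q,(287,184),.037),y)
cv2.imwrite("pics/dish1.png",np.hstack([cv2.resize(i,(400,400)) for i in ims])); cv2.imwrite("pics/plates1.png",cv2.resize(p["image"][150:330,370:510,::-1],None,fx=3.3,fy=3.3,interpolation=2))
E
```

```text
plate_tab [ 0.5021 -0.1678  0.0559] 0.0022101097980255216
drain_plate [ 0.5004 -0.1671  0.0004] 0.005908875038382564
dish_tray [0.4788 0.1723 0.017 ] 0.00028411658748420983
dish_seat [0.479  0.1754 0.0176] 0.008415019327587672
pin_middle [0.4745 0.169  0.0361] 0.01317603130705297
lid_top [0.561  0.1662 0.09  ] 0.0004160851872363655
mug [ 0.7587 -0.1661  0.0103] 0.00556047892496517
jug [ 0.4941  0.3805 -0.0024] 0.0056223115998369185
nail_brush [ 0.3582 -0.0199  0.0097] 0.005218518299915745
top [ 453  173   45   56 1628] ((589.703125, -337.06524658203125), (135.6409912109375, 89.03947448730469), 8.014187812805176)
top [388 221  42  28 912] ((500.3466491699219, -169.71417236328125), (64.44449615478516, 100.96676635742188), 3.4102706909179688)
side [301 261  40  39 965] ((499.2997741699219, -169.32057189941406), (65.1466064453125, 106.45157623291016), 3.3687703609466553)
side [ 341  309   81   54 2308] ((588.5690307617188, -337.05755615234375), (137.1102752685547, 90.80032348632812), 8.156805038452148)
[0.4789 0.1701 0.037 ] [0.4715 0.1532 0.037 ] [ 0.5253 -0.2484  0.005 ]
```

View pics/dish1.png

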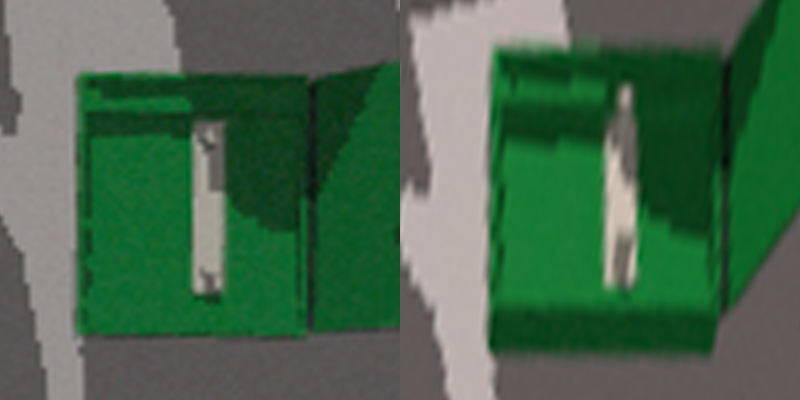

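View pics/plates1.png

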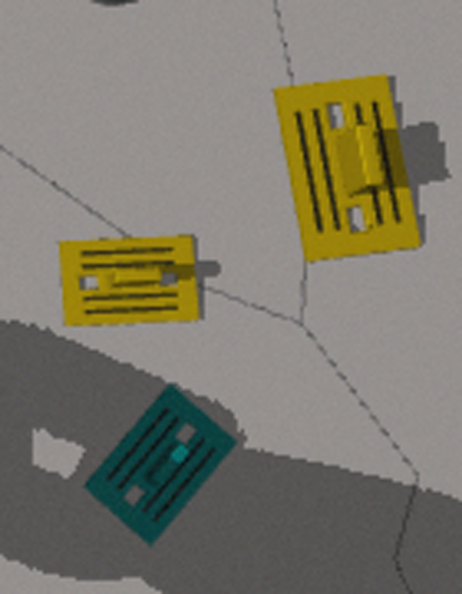

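Three candidates in the top picture: the turquoise plate (418,290) is excluded by colour. The yellow plate at (475,201) measures about 89×136 mm, and the yellow plate at (409,235) measures about 64×101 mm. The last one matches the given size and is the smaller of the two yellow ones, so it is the target; the crop confirms this. In the dish crop the pin strip shows right of the tray centre, about +7 mm in x. I'll turn the tool to the plate's yaw first (about 3.4°).

Request:
{"method": "jog_arm", "body": {"commands": [{"linear": [0,0,0],"turn": [0,0,0.77]},{"linear": [0,0,0],"turn": [0,0,0.77]},{"linear": [0,0,0],"turn": [0,0,0.77]},{"linear": [0,0,0],"turn": [0,0,0.77]},{"linear": [0,0,0],"turn": [0,0,0.77]}], "gripper": 0.6, "force": 40}}

```text
time_s: 2.6
ee_pos: [0.2732, 0.5898, 0.2563]
tool_rot: [1.473, 2.775, -0.0]
force: [0.4, 0.7, -0.1]
grip_width: 0.0513
grip_force: 0.0
```

Request:
{"method": "jog_arm", "body": {"commands": [{"linear": [0,0,0],"turn": [0,0,0.77]},{"linear": [0,0,0],"turn": [0,0,0.77]},{"linear": [0,0,0],"turn": [0,0,0.77]},{"linear": [0,0,0],"turn": [0,0,0.77]},{"linear": [0,0,0],"turn": [0,0,0.77]}]}}

```text
time_s: 3.1
ee_pos: [0.2732, 0.5898, 0.2563]
tool_rot: [-2.157, -2.284, -0.0]
force: [-0.9, -0.4, -0.3]
grip_width: 0.0513
grip_force: 0.0
```

```bash
cat >> h.py <<'E'
from scipy.spatial.transform import Rotation as R
def go(x,y,z,yaw=None): # shifts in tool axes (units of 25 mm) and turn about tool z (units of 8 deg)
    s=sense(); M=R.from_rotvec(s["tool_rot"]); m=M.as_matrix()
    yw=np.degrees(np.arctan2(m[1,1],m[0,1]))
    print("t",s["time_s"],"pos",np.round(s["ee_pos"],4),"yaw_y",round(yw,2),"tilt",np.round(m[:2,2],4),"F",np.round(s["force"],2),"w",round(s["grip_width"],4),"gf",s["grip_force"])
    print("units",np.round(m.T@(np.array([x,y,z])-s["ee_pos"])/.025,3), None if yaw is None else -(yaw-yw)/8)
E
python3 - <<'E'
from h import *
np.set_printoptions(precision=4,suppress=True)
go(.5003,-.1697,.15,3.4)
S=[eyes.grab_frame("top") for _ in range(4)]; p=dict(S[0]); p["image"]=np.mean([s["image"] for s in S],0).astype(np.uint8)
S=[eyes.grab_frame("side") for _ in range(4)]; q=dict(S[0]); q["image"]=np.mean([s["image"] for s in S],0).astype(np.uint8)
import pickle; pickle.dump((p,q),open("base.pkl","wb"))
G=rect(p,(.476,.1675),.032,.1,.00025)
hsv=cv2.cvtColor(G,cv2.COLOR_BGR2HSV); m=cv2.inRange(hsv,(45,120,20),(80,255,255))
def xy(c,r):return .476-.1+c*.00025,.1675+.1-r*.00025
# left edge, bottom and top edges (line fits)
rows=np.arange(220,570,5); L=[np.argmax(m[r]>0) for r in rows]; a=np.polyfit(rows,L,1)
cols=np.arange(215,580,5); T=[np.argmax(m[:,c]>0) for c in cols]; B=[799-np.argmax(m[::-1,c]>0) for c in cols]
t=np.polyfit(cols,T,1);b=np.polyfit(cols,B,1)
print("slopes left dx/dy",-a[0],"top dy/dx",-t[0],-b[0]); print("left x at mid",xy(np.polyval(a,400),400),"top",xy(400,np.polyval(t,400)),"bot",xy(400,np.polyval(b,400)))
cr=[rect(c,(.482,.168),.037,.045,.00018) for c in(p,q)]
cv2.imwrite("pics/pins2.png",np.hstack([cv2.resize(c,(400,400)) for c in cr]))
E
```

```text
t 3.1 pos [0.2732 0.5898 0.2563] yaw_y 3.29 tilt [0. 0.] F [-0.88 -0.42 -0.26] w 0.0513 gf 0.0
units [-30.851   7.323   4.253] -0.013519388968511459
slopes left dx/dy 0.006053713585863075 top dy/dx -0.013859064543996083 -0.008743675182031571
left x at mid (np.float64(0.4245029350013122), 0.1675) top (0.476, np.float64(0.2272977446624707)) bot (0.476, np.float64(0.10989660465259782))
```

View pics/pins2.png

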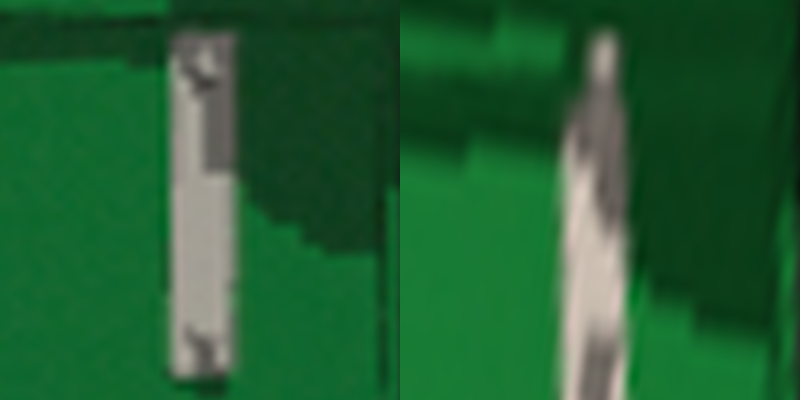

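The pins show at about x = 0.4835 with middle y of about 0.169. The upper pin top is at crop (207,60) in the top view and (604,40) in the side view. The tray is turned about -0.5°. Now travelling to the plate.

Request:
{"method": "jog_arm", "body": {"commands": [{"linear": [-1,0.24,0],"turn": [0,0,0]},{"linear": [-1,0.24,0],"turn": [0,0,0]},{"linear": [-1,0.24,0],"turn": [0,0,0]},{"linear": [-1,0.24,0],"turn": [0,0,0]},{"linear": [-1,0.24,0],"turn": [0,0,0]}]}}

```text
time_s: 4.0
ee_pos: [0.3111, 0.4659, 0.2564]
tool_rot: [2.151, 2.29, 0.0]
force: [-0.2, -0.3, 0.1]
grip_width: 0.0514
grip_force: 0.0
```

Request:
{"method": "jog_arm", "body": {"commands": [{"linear": [-1,0.24,0],"turn": [0,0,0]},{"linear": [-1,0.24,0],"turn": [0,0,0]},{"linear": [-1,0.24,0],"turn": [0,0,0]},{"linear": [-1,0.24,0],"turn": [0,0,0]},{"linear": [-1,0.24,0],"turn": [0,0,0]}]}}

```text
time_s: 4.5
ee_pos: [0.3487, 0.343, 0.2565]
tool_rot: [2.151, 2.29, 0.001]
force: [-0.2, 0.7, -0.5]
grip_width: 0.0513
grip_force: 0.0
```

Request:
{"method": "jog_arm", "body": {"commands": [{"linear": [-1,0.24,0],"turn": [0,0,0]},{"linear": [-1,0.24,0],"turn": [0,0,0]},{"linear": [-1,0.24,0],"turn": [0,0,0]},{"linear": [-1,0.24,0],"turn": [0,0,0]},{"linear": [-1,0.24,0],"turn": [0,0,0]}]}}

```text
time_s: 5.0
ee_pos: [0.3864, 0.2201, 0.2565]
tool_rot: [2.151, 2.29, 0.001]
force: [0.6, 0.2, 0.5]
grip_width: 0.051
grip_force: 0.0
```

Request:
{"method": "jog_arm", "body": {"commands": [{"linear": [-1,0.24,0],"turn": [0,0,0]},{"linear": [-1,0.24,0],"turn": [0,0,0]},{"linear": [-1,0.24,0],"turn": [0,0,0]},{"linear": [-1,0.24,0],"turn": [0,0,0]},{"linear": [-1,0.24,0],"turn": [0,0,0]}]}}

```text
time_s: 5.5
ee_pos: [0.4241, 0.0971, 0.2566]
tool_rot: [2.151, 2.29, 0.001]
force: [0.5, 0.1, 0.3]
grip_width: 0.0512
grip_force: 0.0
```

Request:
{"method": "jog_arm", "body": {"commands": [{"linear": [-1,0.24,0.4],"turn": [0,0,0]},{"linear": [-1,0.24,0.4],"turn": [0,0,0]},{"linear": [-1,0.24,0.4],"turn": [0,0,0]},{"linear": [-1,0.24,0.4],"turn": [0,0,0]},{"linear": [-1,0.24,0.4],"turn": [0,0,0]}]}}

```text
time_s: 6.0
ee_pos: [0.4618, -0.0258, 0.2062]
tool_rot: [2.151, 2.289, 0.001]
force: [-0.1, 0.9, 0.2]
grip_width: 0.0514
grip_force: 0.0
```

Request:
{"method": "jog_arm", "body": {"commands": [{"linear": [-1,0.24,0.4],"turn": [0,0,0]},{"linear": [-1,0.24,0.4],"turn": [0,0,0]},{"linear": [-1,0.24,0.4],"turn": [0,0,0]},{"linear": [-1,0.24,0.4],"turn": [0,0,0]},{"linear": [-0.85,0.12,0.4],"turn": [0,0,0]}]}}

```text
time_s: 6.5
ee_pos: [0.4965, -0.1454, 0.1562]
tool_rot: [2.151, 2.289, 0.0]
force: [-0.2, 0.1, -0.0]
grip_width: 0.0512
grip_force: 0.0
```

```bash
python3 - <<'E'
from h import *
go(.5003,-.1697,.039,3.4)
E
```

```text
t 6.5 pos [ 0.4965 -0.1454  0.1562] yaw_y 3.56 tilt [ 0.0006 -0.0003] F [-0.23  0.12 -0.04] w 0.0512 gf 0.0
units [-0.976  0.089  4.687] 0.020211759140975782
```

Request:
{"method": "jog_arm", "body": {"commands": [{"linear": [-0.98,0.09,0.3],"turn": [0,0,0]},{"linear": [0,0,0.8],"turn": [0,0,0]},{"linear": [0,0,0.8],"turn": [0,0,0]},{"linear": [0,0,0.6],"turn": [0,0,0]},{"linear": [0,0,0.4],"turn": [0,0,0]}]}}

```text
time_s: 7.0
ee_pos: [0.4992, -0.1681, 0.0825]
tool_rot: [-2.15, -2.288, 0.001]
force: [-0.3, -0.2, -0.4]
grip_width: 0.0511
grip_force: 0.0
```

Request:
{"method": "jog_arm", "body": {"commands": [{"linear": [0,0,0.6],"turn": [0,0,0]},{"linear": [0,0,0.5],"turn": [0,0,0]},{"linear": [0,0,0.4],"turn": [0,0,0]},{"linear": [0,0,0.25],"turn": [0,0,0]},{"linear": [0,0,0],"turn": [0,0,0]}]}}

```text
time_s: 7.5
ee_pos: [0.4992, -0.1681, 0.039]
tool_rot: [-2.15, -2.288, 0.001]
force: [-0.1, 0.6, -1.3]
grip_width: 0.0513
grip_force: 0.0
```

```bash
python3 - <<'E'
from h import *
go(.5003,-.1697,.039,3.4)
p=eyes.grab_frame("top");q=eyes.grab_frame("side")
cv2.imwrite("pics/g3.png",np.hstack([cv2.resize(c["image"][b:b+80,a:a+80,::-1],(400,400),interpolation=2) for c,a,b in((p,370,195),(q,280,230))]))
E
```

```text
t 7.5 pos [ 0.4992 -0.1681  0.039 ] yaw_y 3.55 tilt [-0.0017  0.0007] F [-0.05  0.62 -1.3 ] w 0.0513 gf 0.0
units [-0.066  0.039  0.   ] 0.019155388988114475
```

View pics/g3.png

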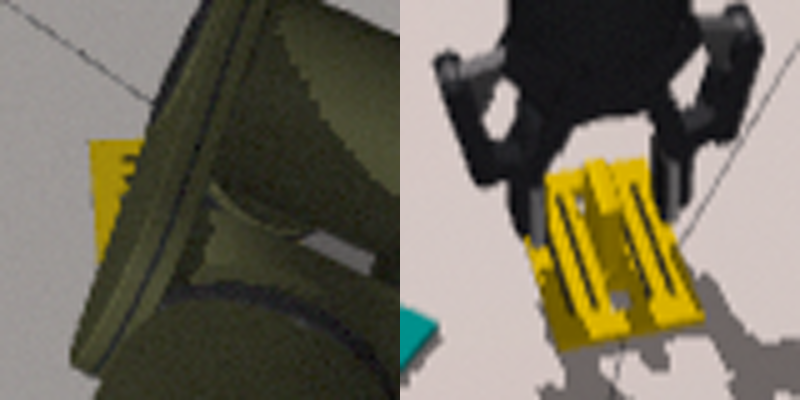

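The side crop shows the tab between the open pads (at about 605,185) with clearance both sides. The top view is hidden by the arm. Centring and closing.

Request:
{"method": "jog_arm", "body": {"commands": [{"linear": [-0.06,0.04,0],"turn": [0,0,0.02]},{"linear": [0,0,0],"turn": [0,0,0]},{"linear": [0,0,0],"turn": [0,0,0]},{"linear": [0,0,0],"turn": [0,0,0]},{"linear": [0,0,0],"turn": [0,0,0]}], "gripper": 0, "force": 40}}

```text
time_s: 8.1
ee_pos: [0.5015, -0.1701, 0.0407]
tool_rot: [2.154, 2.285, 0.001]
force: [0.7, -0.6, 2.5]
grip_width: 0.0094
grip_force: 39.8
```

Request:
{"method": "jog_arm", "body": {"commands": [{"linear": [0,0,0],"turn": [0,0,0]},{"linear": [0,0,0],"turn": [0,0,0]},{"linear": [0,0,0],"turn": [0,0,0]},{"linear": [0,0,0],"turn": [0,0,0]},{"linear": [0,0,0],"turn": [0,0,0]}]}}

```text
time_s: 8.6
ee_pos: [0.5015, -0.1701, 0.0407]
tool_rot: [2.154, 2.285, 0.001]
force: [0.5, -0.5, 5.0]
grip_width: 0.0093
grip_force: 40.3
```

```bash
python3 - <<'E'
from h import *
go(.5003,-.1697,.039,3.4)
E
```

```text
t 8.6 pos [ 0.5015 -0.1701  0.0407] yaw_y 3.39 tilt [ 0.0012 -0.0006] F [ 0.47 -0.49  4.97] w 0.0093 gf 40.26245713233948
units [ 0.02  -0.045  0.069] -0.001703005381497369
```

Request:
{"method": "jog_arm", "body": {"commands": [{"linear": [0,0,-0.2],"turn": [0,0,0]},{"linear": [0,0,-0.5],"turn": [0,0,0]},{"linear": [0,0,-0.8],"turn": [0,0,0]},{"linear": [0,0,-1],"turn": [0,0,0]},{"linear": [0,0,-1],"turn": [0,0,0]}]}}

```text
time_s: 9.1
ee_pos: [0.5001, -0.1695, 0.1282]
tool_rot: [-2.154, -2.285, 0.001]
force: [0.6, -0.3, -0.3]
grip_width: 0.0093
grip_force: 39.4
```

Request:
{"method": "jog_arm", "body": {"commands": [{"linear": [0,0,-0.5],"turn": [0,0,0.49]},{"linear": [0.3,0,-0.3],"turn": [0,0,0]},{"linear": [0.6,0,0],"turn": [0,0,0]},{"linear": [0.9,0,0],"turn": [0,0,0]},{"linear": [0.9,0,0],"turn": [0,0,0]}]}}

```text
time_s: 9.6
ee_pos: [0.5004, -0.1005, 0.1462]
tool_rot: [-2.229, -2.21, 0.002]
force: [-0.3, 0.5, -0.8]
grip_width: 0.0092
grip_force: 39.4
```

```bash
python3 - <<'E'
from h import *
go(.4835,.169,.14,-.5)
E
```

```text
t 9.6 pos [ 0.5004 -0.1005  0.1462] yaw_y -0.49 tilt [-0.0026  0.0012] F [-0.29  0.53 -0.78] w 0.0092 gf 39.39418137073517
units [10.772 -0.765  0.261] 0.0017811382095421976
```

Request:
{"method": "jog_arm", "body": {"commands": [{"linear": [1,-0.1,0],"turn": [0,0,0]},{"linear": [1,-0.1,0],"turn": [0,0,0]},{"linear": [1,-0.1,0],"turn": [0,0,0]},{"linear": [1,-0.1,0],"turn": [0,0,0]},{"linear": [1,-0.1,0],"turn": [0,0,0]}]}}

```text
time_s: 10.1
ee_pos: [0.4885, 0.0249, 0.146]
tool_rot: [-2.228, -2.211, 0.003]
force: [0.8, 0.2, -0.4]
grip_width: 0.0095
grip_force: 39.4
```

Request:
{"method": "jog_arm", "body": {"commands": [{"linear": [1,-0.1,0],"turn": [0,0,0]},{"linear": [1,-0.1,0],"turn": [0,0,0]},{"linear": [1,-0.06,0],"turn": [0,0,0]},{"linear": [1,0,0.1],"turn": [0,0,0]},{"linear": [1,0,0.15],"turn": [0,0,0]}]}}

```text
time_s: 10.6
ee_pos: [0.4832, 0.1497, 0.14]
tool_rot: [-2.229, -2.212, 0.003]
force: [0.1, -0.5, 0.1]
grip_width: 0.0091
grip_force: 39.4
```

Request:
{"method": "jog_arm", "body": {"commands": [{"linear": [0.6,0,0],"turn": [0,0,0]},{"linear": [0.15,0,0.4],"turn": [0,0,0]},{"linear": [0,0,0.4],"turn": [0,0,0]},{"linear": [0,0,0.2],"turn": [0,0,0]},{"linear": [0,0,0],"turn": [0,0,0]}]}}

```text
time_s: 11.1
ee_pos: [0.484, 0.1655, 0.1145]
tool_rot: [-2.232, -2.209, 0.005]
force: [-0.9, -0.0, -0.9]
grip_width: 0.0095
grip_force: 39.4
```

```bash
python3 - <<'E'
from h import *
go(.4835,.169,.09,-.5)
p=eyes.grab_frame("top");q=eyes.grab_frame("side")
import pickle; pickle.dump((p,q),open("held.pkl","wb"))
for n,c in(("top",p),("side",q)):
    for l in("drain_plate","plate_tab","pin_middle"): print(n,l,[(np.round(d["at"],1).tolist(),round(d["conf"],2)) for d in eyes.place_of(l,c)])
cv2.imwrite("pics/h4.png",np.hstack([cv2.resize(c["image"][b:b+80,a:a+80,::-1],(400,400),interpolation=2) for c,a,b in((p,230,195),(q,250,130))]))
E
```

```text
t 11.1 pos [0.484  0.1655 0.1145] yaw_y -0.59 tilt [-0.0031 -0.0009] F [-0.92 -0.01 -0.89] w 0.0095 gf 39.38352584838867
units [ 0.139 -0.019  0.981] -0.01183781318411968
top drain_plate [([417.4, 287.5], 0.82), ([474.8, 200.8], 0.79), ([270.0, 237.1], 0.73)]
top plate_tab [([421.4, 290.5], 0.98), ([480.1, 196.4], 0.64), ([267.5, 231.9], 0.51)]
top pin_middle [([270.3, 242.0], 0.57)]
side drain_plate [([380.5, 333.7], 0.95), ([257.8, 294.6], 0.75), ([287.9, 170.0], 0.69), ([320.4, 160.6], 0.31)]
side plate_tab [([259.2, 277.8], 0.92), ([381.8, 316.7], 0.69), ([292.1, 152.5], 0.57)]
side pin_middle [([288.6, 181.2], 0.74)]
```

View pics/h4.png

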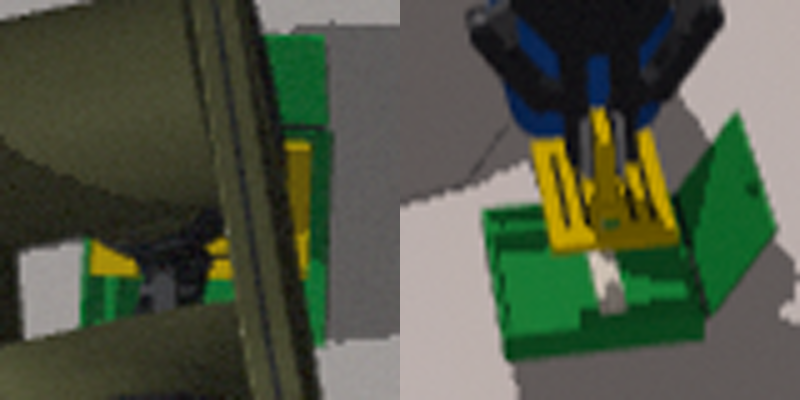

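```bash
python3 - <<'E'
from h import *
import pickle
np.set_printoptions(precision=4,suppress=True)
p,q=pickle.load(open("held.pkl","rb")); zc=.1145-.0407
hsv=cv2.cvtColor(q["image"],cv2.COLOR_RGB2HSV); m=cv2.inRange(hsv,(20,110,60),(35,255,255)); m[230:]=0
o=at_z(q,(292,172),zc+.005)[:2]
Hs=cv2.warpPerspective
for nm,z in(("top",zc+.005),("bottom",zc)):
    n=600;half=.075;s=.00025
    W=np.array([[o[0]-half,o[1]+half,z],[o[0]+half,o[1]+half,z],[o[0]+half,o[1]-half,z],[o[0]-half,o[1]-half,z]])
    H=cv2.getPerspectiveTransform(proj(q,W).astype(np.float32),np.float32([[0,0],[n,0],[n,n],[0,n]]))
    mm=cv2.warpPerspective(m,H,(n,n))>127
    for y in(-.03,-.04,-.045,-.05):
        r=int((o[1]+half-(.1655+y))/s); c=np.where(mm[r])[0]
        if len(c): print(nm,y,"L,R,mid x",o[0]-half+c[0]*s,o[0]-half+c[-1]*s,o[0]-half+(c[0]+c[-1])/2*s)
    for x in(.46,.47,.495,.505):
        c=np.where(mm[:,int((x-o[0]+half)/s)])[0]; print(nm,"front edge y at x",x,o[1]+half-c[-1]*s)
# pins in base: brightness columns in rows of ortho at z=.037
p,q=pickle.load(open("base.pkl","rb"))
for n,c in(("top",p),("side",q)):
    for z in(.037,.0185):
        G=rect(c,(.482,.168),z,.045,.00025).astype(float); w=G[:,:,2]
        for y in(.206,.203,.2,.198,.185,.17,.155,.142,.139):
            r=int((.168+.045-y)/.00025); v=w[r-2:r+3].mean(0); v=np.where(v>75,1,0); k=np.where(v)[0]; k=k[(k>60)&(k<300)]
            if len(k): print(n,z,y,"L R mid",.437+k[0]*.00025,.437+k[-1]*.00025,.437+(k[0]+k[-1])/2*.00025)
E
```

```text
top -0.03 L,R,mid x 0.44909690788887 0.5160969078888701 0.48259690788887005
top -0.04 L,R,mid x 0.45059690788887 0.51684690788887 0.48372190788887004
top -0.045 L,R,mid x 0.44984690788887005 0.5160969078888701 0.48297190788887
top -0.05 L,R,mid x 0.45159690788887 0.51534690788887 0.48347190788887007
top front edge y at x 0.46 0.1154666000481372
top front edge y at x 0.47 0.1142166000481372
top front edge y at x 0.495 0.1094666000481372
top front edge y at x 0.505 0.1119666000481372
bottom -0.03 L,R,mid x 0.45159690788887 0.51659690788887 0.48409690788887005
bottom -0.04 L,R,mid x 0.45109690788887 0.51684690788887 0.48397190788887
bottom -0.045 L,R,mid x 0.45284690788887005 0.5160969078888701 0.48447190788887007
bottom -0.05 L,R,mid x 0.49884690788887004 0.50134690788887 0.5000969078888701
bottom front edge y at x 0.46 0.1212166000481372
bottom front edge y at x 0.47 0.1214666000481372
bottom front edge y at x 0.495 0.11671660004813719
bottom front edge y at x 0.505 0.1192166000481372
top 0.037 0.203 L R mid 0.47625 0.48925 0.48275
top 0.037 0.2 L R mid 0.4755 0.48875 0.482125
top 0.0
[... 815 characters left out ...]
 0.4795 0.48575 0.48262499999999997
side 0.037 0.185 L R mid 0.47475 0.48725 0.481
side 0.037 0.17 L R mid 0.47275 0.48725 0.48
side 0.037 0.155 L R mid 0.47275 0.488 0.480375
side 0.037 0.142 L R mid 0.47275 0.488 0.480375
side 0.037 0.139 L R mid 0.47275 0.4885 0.480625
side 0.0185 0.206 L R mid 0.476 0.49 0.483
side 0.0185 0.203 L R mid 0.47575 0.49025 0.483
side 0.0185 0.2 L R mid 0.4755 0.49025 0.482875
side 0.0185 0.198 L R mid 0.4755 0.4905 0.483
side 0.0185 0.185 L R mid 0.4755 0.49125 0.483375
side 0.0185 0.17 L R mid 0.4755 0.491 0.48325
side 0.0185 0.155 L R mid 0.47525 0.49125 0.48325
side 0.0185 0.142 L R mid 0.47525 0.4905 0.482875
side 0.0185 0.139 L R mid 0.476 0.4885 0.48225
```

Request:
{"method": "jog_arm", "body": {"commands": [{"linear": [0.13,-0.02,0.3],"turn": [0,0,0]},{"linear": [0,0,0.4],"turn": [0,0,0]},{"linear": [0,0,0.3],"turn": [0,0,0]},{"linear": [0,0,0.2],"turn": [0,0,0]},{"linear": [0,0,0],"turn": [0,0,0]}]}}

```text
time_s: 12.0
ee_pos: [0.4836, 0.1696, 0.0848]
tool_rot: [-2.231, -2.21, 0.004]
force: [0.1, 0.0, -1.0]
grip_width: 0.0092
grip_force: 39.4
```

```bash
python3 - <<'E'
from h import *
go(.4835,.1687,.078,-.5)
E
```

```text
t 12.0 pos [0.4836 0.1696 0.0848] yaw_y -0.53 tilt [-0.0026 -0.0006] F [ 0.15  0.05 -0.96] w 0.0092 gf 39.3897145986557
units [-0.036 -0.004  0.272] -0.004016531903348455
```

Request:
{"method": "jog_arm", "body": {"commands": [{"linear": [-0.03,0,0.05],"turn": [0,0,0]},{"linear": [0,0,0.04],"turn": [0,0,0]},{"linear": [0,0,0.04],"turn": [0,0,0]},{"linear": [0,0,0.04],"turn": [0,0,0]},{"linear": [0,0,0.04],"turn": [0,0,0]}]}}

```text
time_s: 12.5
ee_pos: [0.4846, 0.1691, 0.0812]
tool_rot: [2.232, 2.211, 0.0]
force: [-0.6, -0.4, -1.6]
grip_width: 0.0094
grip_force: 39.4
```

Request:
{"method": "jog_arm", "body": {"commands": [{"linear": [0,0,0.04],"turn": [0,0,0]},{"linear": [0,0,0.04],"turn": [0,0,0]},{"linear": [0,0,0.04],"turn": [0,0,0]},{"linear": [0,0,0.04],"turn": [0,0,0]},{"linear": [0,0,0],"turn": [0,0,0]}]}}

```text
time_s: 13.0
ee_pos: [0.4844, 0.169, 0.0769]
tool_rot: [-2.232, -2.211, 0.001]
force: [-0.2, 1.2, -0.5]
grip_width: 0.0093
grip_force: 39.4
```

```bash
python3 - <<'E'
from h import *
go(.4835,.1687,.068,-.5)
for _ in range(4): 
    eyes.grab_frame("side"); print(np.round(sense()["force"],2),np.round(sense()["ee_pos"],4))
E
```

```text
t 13.0 pos [0.4844 0.169  0.0769] yaw_y -0.53 tilt [-0.0004 -0.0001] F [-0.23  1.21 -0.49] w 0.0093 gf 39.38947677612305
units [-0.013 -0.036  0.355] -0.003983479437406387
[-0.23  0.07 -0.28] [0.4845 0.1691 0.077 ]
[-0.42  1.35 -0.45] [0.4845 0.169  0.077 ]
[ 0.2  -0.65 -0.74] [0.4846 0.1691 0.0771]
[ 0.18 -0.47 -0.66] [0.4846 0.1691 0.0771]
```

Request:
{"method": "jog_arm", "body": {"commands": [{"linear": [0,-0.035,0],"turn": [0,0,0]},{"linear": [0,0,0.02],"turn": [0,0,0]},{"linear": [0,0,0.04],"turn": [0,0,0]},{"linear": [0,0,0.04],"turn": [0,0,0]},{"linear": [0,0,0],"turn": [0,0,0]}]}}

```text
time_s: 13.7
ee_pos: [0.4835, 0.1691, 0.0744]
tool_rot: [-2.232, -2.211, 0.0]
force: [0.8, 0.6, -0.1]
grip_width: 0.0092
grip_force: 39.4
```

```bash
python3 - <<'E'
from h import *
go(.4835,.1687,.068,-.5)
F=[]
for _ in range(4): 
    eyes.grab_frame("side"); F.append(sense()["force"])
print(np.mean(F,0))
E
```

```text
t 13.7 pos [0.4835 0.1691 0.0744] yaw_y -0.53 tilt [-0.0004 -0.0001] F [ 0.84  0.62 -0.08] w 0.0092 gf 39.389678835868835
units [-0.015 -0.001  0.254] -0.004252130823282546
[-0.42676078  0.05909539 -0.80340975]
```

Request:
{"method": "jog_arm", "body": {"commands": [{"linear": [0,0,0.04],"turn": [0,0,0]},{"linear": [0,0,0.04],"turn": [0,0,0]},{"linear": [0,0,0.04],"turn": [0,0,0]},{"linear": [0,0,0.03],"turn": [0,0,0]},{"linear": [0,0,0],"turn": [0,0,0]}]}}

```text
time_s: 14.4
ee_pos: [0.4836, 0.1691, 0.0706]
tool_rot: [-2.232, -2.211, 0.0]
force: [0.3, -0.5, -0.9]
grip_width: 0.0092
grip_force: 39.4
```

```bash
cat > f.py <<'E'
from h import *
go(.4835,.1687,.0677,-.5)
F=[]
for _ in range(4): 
    eyes.grab_frame("side"); F.append(sense()["force"])
print(np.mean(F,0))
E
python3 f.py
```

```text
t 14.4 pos [0.4836 0.1691 0.0706] yaw_y -0.53 tilt [-0.0003 -0.0001] F [ 0.32 -0.48 -0.91] w 0.0092 gf 39.39073383808136
units [-0.014 -0.002  0.117] -0.00412020674600333
[-0.32661324 -0.16381198 -1.17709016]
```

Free descent past the pin tops with no force, so both holes are over the pins. Going on to the ledges.

Request:
{"method": "jog_arm", "body": {"commands": [{"linear": [0,0,0.04],"turn": [0,0,0]},{"linear": [0,0,0.04],"turn": [0,0,0]},{"linear": [0,0,0.04],"turn": [0,0,0]},{"linear": [0,0,0.02],"turn": [0,0,0]},{"linear": [0,0,0],"turn": [0,0,0]}]}}

```text
time_s: 15.1
ee_pos: [0.4836, 0.1691, 0.0673]
tool_rot: [-2.232, -2.211, 0.0]
force: [-0.8, 0.9, 0.5]
grip_width: 0.0095
grip_force: 39.5
```

```bash
python3 f.py
```

```text
t 15.1 pos [0.4836 0.1691 0.0673] yaw_y -0.53 tilt [-0.0002 -0.0001] F [-0.84  0.88  0.51] w 0.0095 gf 39.51306402683258
units [-0.015 -0.005 -0.016] -0.004239903889876981
[ 0.2462004   0.21075573 -0.04863385]
```

Request:
{"method": "jog_arm", "body": {"commands": [{"linear": [0,0,0.03],"turn": [0,0,0]},{"linear": [0,0,0.02],"turn": [0,0,0]},{"linear": [0,0,0],"turn": [0,0,0]},{"linear": [0,0,0],"turn": [0,0,0]},{"linear": [0,0,0],"turn": [0,0,0]}]}}

```text
time_s: 15.8
ee_pos: [0.4838, 0.1691, 0.0662]
tool_rot: [2.232, 2.211, 0.0]
force: [-0.7, 0.7, 1.3]
grip_width: 0.0091
grip_force: 39.7
```

```bash
python3 f.py
```

```text
t 15.8 pos [0.4838 0.1691 0.0662] yaw_y -0.53 tilt [0.0002 0.    ] F [-0.67  0.65  1.26] w 0.0091 gf 39.66901481151581
units [-0.016 -0.011 -0.059] -0.004153128144861712
[-0.49690057 -0.05245995  1.94051139]
```

Force rises at about 1.5 N/mm, as expected for the plate on the ledges. Releasing.

Request:
{"method": "jog_arm", "body": {"commands": [{"linear": [0,0,0],"turn": [0,0,0]},{"linear": [0,0,0],"turn": [0,0,0]},{"linear": [0,0,0],"turn": [0,0,0]},{"linear": [0,0,0],"turn": [0,0,0]},{"linear": [0,0,0],"turn": [0,0,0]}], "gripper": 0.4}}

```text
time_s: 16.5
ee_pos: [0.4836, 0.1691, 0.066]
tool_rot: [-2.232, -2.211, 0.0]
force: [-1.4, 0.0, -0.2]
grip_width: 0.0342
grip_force: 0.0
```

Request:
{"method": "jog_arm", "body": {"commands": [{"linear": [0,0,-0.1],"turn": [0,0,0]},{"linear": [0,0,-0.2],"turn": [0,0,0]},{"linear": [0,0,-0.5],"turn": [0,0,0]},{"linear": [0,0,-0.8],"turn": [0,0,0]},{"linear": [0,0,-1],"turn": [0,0,0]}]}}

```text
time_s: 17.0
ee_pos: [0.4832, 0.169, 0.1319]
tool_rot: [-2.231, -2.211, 0.002]
force: [0.5, -0.1, 0.5]
grip_width: 0.0343
grip_force: 0.0
```

Request:
{"method": "jog_arm", "body": {"commands": [{"linear": [0,0,-1],"turn": [0,0,0]},{"linear": [0,0,-1],"turn": [0,0,0]},{"linear": [-0.5,0,-0.9],"turn": [0,0,0]},{"linear": [-1,0,0],"turn": [0,0,0]},{"linear": [-1,0,0],"turn": [0,0,0]}]}}

```text
time_s: 17.5
ee_pos: [0.4839, 0.1063, 0.2063]
tool_rot: [2.228, 2.211, 0.005]
force: [0.5, -0.1, 0.3]
grip_width: 0.034
grip_force: 0.0
```

Request:
{"method": "jog_arm", "body": {"commands": [{"linear": [-1,0,0],"turn": [0,0,0]},{"linear": [-1,0,0],"turn": [0,0,0]},{"linear": [-1,0,0],"turn": [0,0,0]},{"linear": [-1,0,0],"turn": [0,0,0]},{"linear": [-1,0,0],"turn": [0,0,0]}]}}

```text
time_s: 18.0
ee_pos: [0.482, -0.0194, 0.205]
tool_rot: [2.231, 2.21, 0.002]
force: [0.4, -0.4, 0.1]
grip_width: 0.0341
grip_force: 0.0
```

```bash
python3 - <<'E'
from h import *
go(0,0,0)
p=eyes.grab_frame("top");q=eyes.grab_frame("side")
cv2.imwrite("pics/e5.png",np.hstack([cv2.resize(c["image"][b:b+60,a:a+60,::-1],(400,400),interpolation=2) for c,a,b in((p,240,210),(q,260,150))]))
E
```

```text
t 18.0 pos [ 0.482  -0.0194  0.205 ] yaw_y -0.53 tilt [ 0.0018 -0.0003] F [ 0.37 -0.37  0.13] w 0.0341 gf 0.0
units [  0.6   -19.301   8.165] None
```

View pics/e5.png

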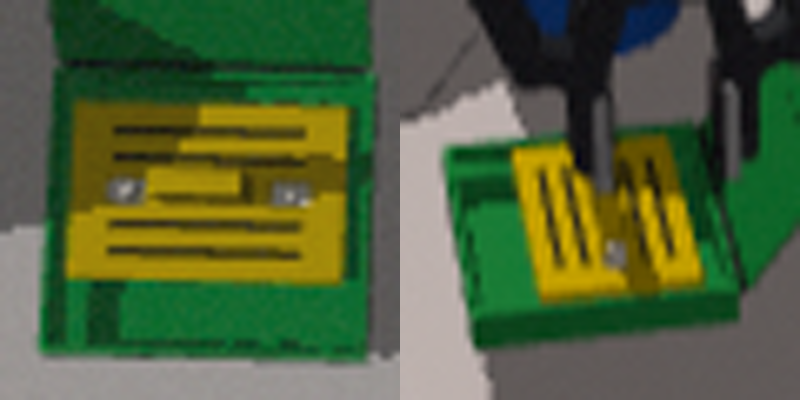

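The crops show the plate lying flat and level with the rim, with both pins showing in the holes at top-view (125,190) and (292,193). The arm is clear of everything.

```bash
python3 -c "
from station import order; print(order.sign_off())"
```

```text
the job is handed in; nothing more can be done
None
```

The small yellow drain plate is back in the green dish, flat on its ledges with both holes over the pins, and let go; the force readings stayed around 2 N, well under the 10 N limit, and the job is handed in.

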